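# Clamp the long mill in the vee cradle

### The job

Get the long steel spice mill ready for servicing: roll it off the loading ledge of the cradle into the vee and let it settle, then push it gently along the vee until its foot is fully home against the end stop. Then press the clamp plunger down until its foot grips the mill firmly, without crushing it, and let go; do not lift the mill off the cradle and leave the things around it alone.

Things in the scene. Friction and masses are not known exactly. Their poses are not given: they have to be found in the camera images.
- cradle: fixed cradle, wooden base 175 x 167 mm; origin on the worktop below the bottom line of its vee, at mid length (145 mm). z up, vee along y with the end stop at +y, x across it away from the loading ledge. 90 degree steel vee, bottom at z = 7 mm, near lip at x = -27, z = 34, far cheek up to x = 45, z = 52 mm. Mill seated: axis at x = 0, z = 40 mm, top at z = 63.5 mm
- ledge (a point): on the loading ledge, below the mill (cradle x = -76, y = 0, z = 32 mm), axes as the cradle's. The ledge falls 2.5 degrees from the vee's near lip to a low rim bar (x = -94, top at z = 37.5 mm from the cradle's origin); the mill lies there, axis at cradle x = -76, z = 56 mm, along y. Let go on the ledge it rolls back to the rim; past the lip it drops into the vee by itself
- end_stop: upright steel plate 56 x 8 mm closing the +y end of the vee, up to z = 60 mm, on a stiff rubber buffer that gives 1 mm for 6 N; origin at cradle x = 0, y = 72.5, z = 0 mm, in the plane of the free plate's face that the mill's foot must meet; axes as the cradle's. More than 25 N on it is too much
- vee_home (a point): the point where the centre of the mill's foot lies when it is seated in the vee and home against the stop (cradle x = 0, y = 72.5, z = 40 mm); axes as the cradle's
- long_mill: loose pale steel spice mill, 166 mm long, diameter 47 mm (cap 44 mm, domed), 0.2 to 0.42 kg, lying on the loading ledge, foot towards the end stop but 14 to 34 mm short of it; origin at the centre of its foot, z along its axis from foot to cap. It turns about z as it rolls. In the vee it slides along against 1 to 4 N of friction
- mill_mid (a point): point on the long mill's axis at half its length, 83 mm from the foot
- mill_cap_end (a point): centre of the long mill's cap end, 166 mm from the foot, where it is pushed along; it overhangs the open end of the vee by 20 mm or more
- clamp_arm (a point): top of the grey clamp arm, which reaches over the vee 24 mm wide (cradle y = 34.5 to 58.5, z = 112 to 128, out to x = -15 mm) from a post behind the vee (x = 51 to 77, up to z = 128 mm); this point at cradle x = 0, y = 46.5, z = 128 mm, axes as the cradle's
- plunger (a joint): travel of the black clamp plunger, m, 0 raised, growing downward to 0.042. About 8 N of drag; it stays where left. Its rubber foot is on a 2.5 N/mm spring and set up to 3.5 mm in or out, unknown: it meets the seated mill at 0.023 to 0.030. From there the push rises above the drag by the grip. 5 to 8 N of grip is right, under 2.5 loose, over 14 crushes; up to 8 N stays after letting go
- plunger_top (a point): centre of the flat top (26 mm across) of the plunger's black knob, 32 mm in diameter, at cradle x = 0, y = 46.5, z = 171 mm when fully raised; pushed straight down
- short_mill: bystander: shorter steel mill 47 x 148 mm standing upright behind the cradle; origin at its underside
- tea_box: bystander: small carton 60 x 76 x 102 mm standing beyond the stop's end of the cradle; origin at its underside
- squat_jar: bystander: jar 71 x 77 x 95 mm with a yellow lid; origin at its underside
- brush_cup: bystander: white cup 61 mm wide, 44 mm high; origin at its underside
- scrub_brush: bystander: wooden scrub brush 45 x 112 x 39 mm; origin at its underside
Mind the look-alikes: they are no part of the job. What is shaped like the long_mill but yellow is not meant.

How it is judged (in metres and radians):
On the way, in this order (a step that is already met when the one before it is completed fails the run):
1. the long mill lies settled in the vee, still short of the stop, the clamp still up (x of long_mill in the frame of vee_home between -0.003 and 0.003 m and z of long_mill in the frame of vee_home below 0.003 m and angle between the z axis of long_mill and the y axis of cradle, either way round below 0.04 rad and y of long_mill in the frame of vee_home below -0.004 m and value of joint plunger below 0.012 m), for 0.2 s.
2. its foot is home against the end stop, the clamp still up (y of long_mill in the frame of vee_home above -0.002 m and z of long_mill in the frame of vee_home below 0.003 m and value of joint plunger below 0.012 m), for 0.1 s.
At the end, for the whole second after the job is handed in: the long mill lies at rest in the vee (axis within 3 mm and 0.04 rad of the vee's), its foot within 2.5 mm of the end stop, gripped by the clamp foot with more than 2.5 N (x of long_mill in the frame of vee_home between -0.003 and 0.003 m and z of long_mill in the frame of vee_home below 0.003 m and angle between the z axis of long_mill and the y axis of cradle, either way round below 0.04 rad and y of long_mill in the frame of vee_home above -0.0025 m and linear speed of long_mill below 0.01 m/s and contact force between plunger and long_mill above 2.5 N); the robot touches nothing.
It fails at once if the clamp foot crushed the mill (over 14 N) (contact force between plunger and long_mill above 14 N).
It fails at once if the mill was rammed against the end stop (over 25 N) (contact force between end_stop and long_mill above 25 N).
It fails at once if the mill was lifted off the cradle (z of mill_mid in the frame of cradle above 0.075 m).
It fails at once if the mill fell off the cradle (z of mill_mid in the frame of cradle below 0.025 m).
It fails at once if a bystander was disturbed (moved more than 30 mm) (distance of any of short_mill, tea_box, squat_jar, brush_cup, scrub_brush from where it was at the start of the episode above 0.03 m).
It also fails if it takes over 69 s, if anything falls off the work surface, if the arm or the gripper's body presses on something with over 40 N, if the wrist force passes 120 N, or if a joint passes its speed limit or range.

### The arm

A 6-joint arm with a two-finger parallel gripper is mounted at the origin on a cart in front of the work surface, level with it; the furniture and walls round the work are solid. World frame = base frame: x ahead of the robot, y to its left, z up, the work surface at z = 0. Lengths are in mm, angles in rad, forces in N, time in s.
With the tool pointing down it reaches from about 425 to 950 mm from the base axis. Payload 3.5 kg.
Tool frame: the origin (TCP) lies between the finger pads; the fingertips stand 14 mm ahead of it and the grasp point (between the pads) lies 5 mm behind it; z points along the fingers, y is the line along which they close (so a half turn about z gives the same grasp; the last joint's range is limited). The gripper opens to 85 mm and grips with 20 to 120 N. Pads are 22 mm wide; open, the fingers measure 114 mm over their backs; the gripper's body (76 mm by 85 mm) begins 54 mm behind the grasp point. The pads swing forward as they close: fully open they stand 13 mm farther back than shut.
Start: joints at [-0.15, 0.286, 1.577, -0, 1.279, -0.15], TCP at [674.986, 0.032, 245.325] pointing down, gripper open.
Joint ranges: [-2.77, 2.77], [-0.9, 2.22], [0.21, 2.48], [-1.53, 4.67], [0.24, 2.81], [-2.84, 2.84]. Speed limits (rad/s): [2.79, 2.79, 3.14, 3.14, 3.14, 3.14].

### API

Orientations are given as a rotation vector (axis times angle).
In Python, from rig import * gives the robot as it stands. Calls block until the motion is done:
- move_ptp(position, orientation): joint-space move of the TCP to a pose.
- line_to(position, rot=None, vel=150, f_stop=None): straight line of the TCP; rot=None keeps the orientation; vel is the mean speed in mm/s. With f_stop (N) it stops when the force on the tool has changed by that much, and returns True; else False.
- goto_joints(angles): joint-space move.
- move_gripper(opening, newtons=None): opening from 0.0 (shut) to 1.0 (fully open); newtons is the grip in N (None keeps the last); returns when the fingers have stopped.
- hold(seconds).
- solve_ik(position, orientation): joint angles nearest the present ones, or None.
- get_state(): the state.
- snapshot(name): name is "scene" or "side" or "wrist"; returns a dict with "img" (400x640x3 uint8, blue, green, red), "fx", "fy", "cx", "cy" (pixels), "T" (4x4, takes a point from camera to world coordinates); the wrist camera has in their place "T_tool_cam" (4x4, takes a point from camera to tool coordinates, whose origin is the TCP and whose axes are the flange's). Camera axes: x right, y down, z forward; pixel columns grow to the right and rows downward; lengths in mm; the calibration is good to about 2 mm. A picture is of the moment at which its call begins: read the wrist's pose just before it. There is no depth.
A pose or a line that the arm cannot do raises PlanningError and nothing moves.
- job_done(): hands the job in; it is judged then, once.
The state is a dict: "time": time; "joints": joint angles; "qd": joint speeds; "tau": joint torques, N m; "eef_pos": TCP position; "ee_rot": TCP orientation; "contact_force": force on the tool from outside, world axes, zero at the start; "moment": the same for the moment, N m; "width": opening from 0.0 (shut) to 1.0 (fully open); "finger_force": force on a finger pad.
Only numpy, scipy, OpenCV 4.12 (cv2) and the standard library are available. Lean on these libraries where they do the work, as an engineer would, in place of code of your own. Each camera call takes 0.05 s, during which the arm holds its last target. There are 200 camera calls.

## Working session

There is one attempt and no reset: what is moved stays moved. The work goes in short steps, each a Python script; the robot and the scene stay as the last script left them, time stands still between calls to the robot, and variables do not carry over. Pictures are saved under pics/ and viewed, at most 10 in all, crops included, and the job is handed in when it is done.

```bash
mkdir -p pics; ls; python3 - <<'E'
from rig import *
import cv2,numpy as np
for n in("scene","side"):
    s=snapshot(n);cv2.imwrite(f"pics/{n}0.png",s["img"]);print(n,s["fx"],s["fy"],s["cx"],s["cy"]);print(np.round(s["T"],4).tolist())
E
```

```text
pics
scene 502.47993767499213 502.47993767499213 313.37893338289234 200.98413207941627
[[-0.7149, -0.5131, 0.475, -235.3115], [-0.699, 0.5078, -0.5035, 782.9458], [0.0171, -0.692, -0.7217, 1233.2917], [0.0, 0.0, 0.0, 1.0]]
side 368.84215178954224 368.84215178954224 326.0720870156507 208.5097934825114
[[0.6455, -0.45, 0.6171, -153.0491], [-0.7637, -0.3691, 0.5297, -585.5772], [-0.0106, -0.8132, -0.5819, 777.1193], [0.0, 0.0, 0.0, 1.0]]
```

View pics/scene0.png

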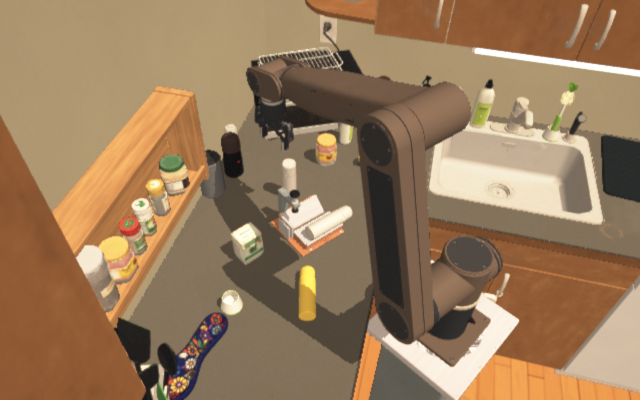

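View pics/side0.png

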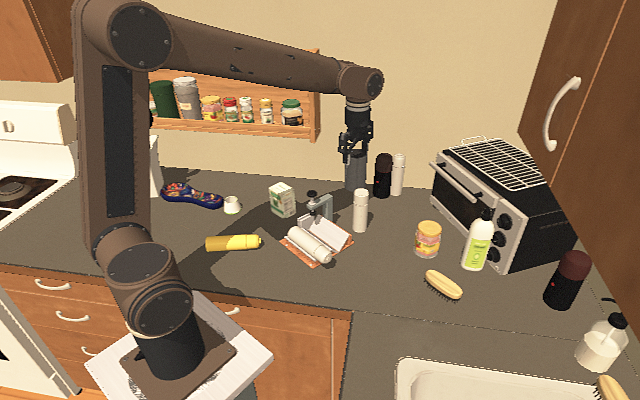

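Candidates: the pale mill lying on the cradle ledge (scene 328,222 / side 310,245) is the long mill. Look-alikes are the yellow mill (scene 307,292 / side 232,243), the upright short mill (scene 289,178 / side 360,210) and a white-capped bottle (side 398,175). I choose the first and check it in a crop.

```bash
python3 - <<'E'
import cv2,numpy as np
a=cv2.imread("pics/scene0.png")[180:260,265:365];b=cv2.imread("pics/side0.png")[180:280,270:370]
a=cv2.resize(a,(600,480),interpolation=cv2.INTER_CUBIC);b=cv2.resize(b,(600,600),interpolation=cv2.INTER_CUBIC)
cv2.imwrite("pics/ca.png",a);cv2.imwrite("pics/cb.png",b)
E
```

```text
(no output)
```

View pics/ca.png

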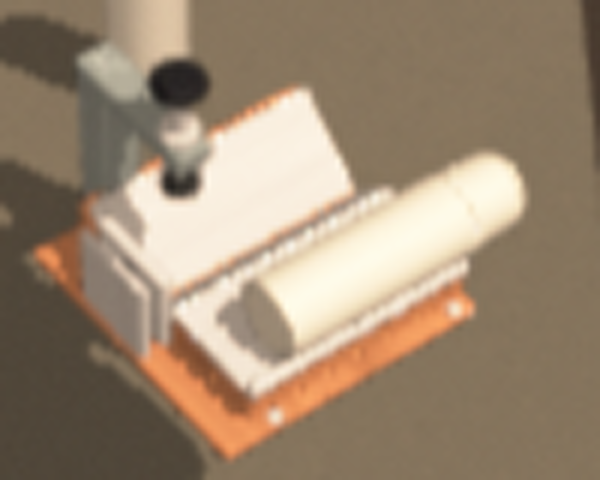

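View pics/cb.png

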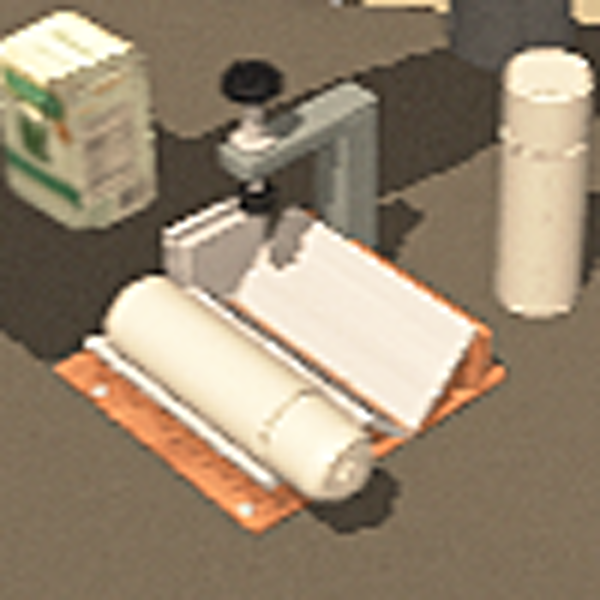

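The crops show the pale mill lying on the ledge, foot towards the stop (scene 310,233), cap end at about (347,211). The black knob is at scene (295,192.5) and side (312,192.5). The base front edge runs from scene (303.7,256.3) to (343.8,231.3), and side (279,241) to (311.7,268.3).

```bash
cat > h.py <<'E'
from rig import *
import cv2,numpy as np
from scipy.spatial.transform import Rotation as R
K={"scene":(502.48,313.38,200.98,np.array([[-0.7149,-0.5131,0.475,-235.3115],[-0.699,0.5078,-0.5035,782.9458],[0.0171,-0.692,-0.7217,1233.2917]])),
"side":(368.842,326.072,208.51,np.array([[0.6455,-0.45,0.6171,-153.0491],[-0.7637,-0.3691,0.5297,-585.5772],[-0.0106,-0.8132,-0.5819,777.1193]]))}
def ray(n,u,v):
    f,cx,cy,T=K[n]; d=T[:,:3]@[(u-cx)/f,(v-cy)/f,1]; return T[:,3],d
def onz(n,u,v,z):
    o,d=ray(n,u,v); return o+d*(z-o[2])/d[2]
def crop(n,u,v): return (265 if n=="scene" else 270)+u/6-.4,180+v/6-.4
def tri(p,q):
    (o,d),(a,b)=ray("scene",*p),ray("side",*q); s=np.linalg.lstsq(np.c_[d,-b],a-o,rcond=None)[0]
    return (o+d*s[0]+a+b*s[1])/2, np.linalg.norm(o+d*s[0]-a-b*s[1])
E
python3 - <<'E'
from h import *
np.set_printoptions(precision=1,suppress=True)
c=crop
print("knob tri",tri(c("scene",180,77),c("side",251,77)))
for n,p in(("scene",(180,72)),("side",(251,72))): print(n,"knob z171",onz(n,*c(n,*p),171))
for n,p,q in(("scene",(473,308),(232,455)),("side",(250,528),(57,370))):
    a,b=[onz(n,*c(n,*x),10) for x in(p,q)];d=b-a;print(n,"base",a,b,np.linalg.norm(d),np.degrees(np.arctan2(d[1],d[0])))
print("base corners tri",tri(c("scene",473,310),c("side",250,530)),tri(c("scene",232,457),c("side",57,372)))
print("far left corner",onz("scene",*c("scene",38,253),10),"right far",onz("side",*c("side",505,372),10))
print("stop top corner near",tri(c("scene",147,295),c("side",163,235)))
print("cap end",onz("side",*c("side",345,468),56),"foot",onz("scene",*c("scene",268,318),56))
E
```

```text
knob tri (array([528. ,  55.8, 169.5]), np.float64(1.441269190317881))
scene knob z171 [530.3  53.9 171. ]
side knob z171 [528.7  57.  171. ]
scene base [409.6 -44.   10. ] [430.5 116.2  10. ] 161.54086389291973 82.56384121690064
side base [406.4 -45.4  10. ] [428.6 112.7  10. ] 159.59443627359425 82.02105942706835
base corners tri (array([408.7, -44.1,   7.4]), np.float64(2.2842612832207556)) (array([431.1, 115.2,   6.1]), np.float64(1.0790456428898945))
far left corner [601.3  93.9  10. ] right far [578.4 -71.7  10. ]
stop top corner near (array([504.8, 103. ,  61.1]), np.float64(2.250561213226226))
cap end [431.  -85.7  56. ] foot [454.7  66.4  56. ]
```

Cradle: yaw about -7.6°, origin about (523,10). The foot is at cradle (-75,47), about 25 mm short of the stop. Next I move above the mill's middle with the fingers across it and take a close look.

```bash
cat >> h.py <<'E'
YAW=np.radians(-7.6); O=np.array([522.9,9.6,0.])
RC=R.from_euler("z",YAW)
def W(x,y,z): return O+RC.apply([x,y,z])
def C(p): return RC.inv().apply(np.asarray(p)-O)
# tool z down, tool y along +-cradle x
def rots():
    X=RC.apply([1,0,0]); out=[]
    for s in(1,-1):
        y=s*X; z=np.array([0,0,-1.]); out.append(R.from_matrix(np.c_[np.cross(y,z),y,z]).as_rotvec())
    return out
E
cat > a.py <<'E'
from h import *
np.set_printoptions(precision=2,suppress=True)
st=get_state();print(R.from_rotvec(st["ee_rot"]).as_matrix(),st["time"],st["contact_force"])
for i,r in enumerate(rots()): print(i,solve_ik(W(-76,-36,170),r),solve_ik(W(-76,-36,62),r),solve_ik(W(0,46.5,185),r))
E
python3 a.py
```

```text
[[-0.  1. -0.]
 [ 1.  0.  0.]
 [ 0. -0. -1.]] 0.1 [-0.69 -0.23 -0.17]
0 [-0.27 -0.16  2.19 -0.    1.11 -0.13] [-0.27  0.02  2.26 -0.    0.87 -0.13] [-0.09  0.03  1.98 -0.    1.13  0.05]
1 None None None
```

```bash
python3 - <<'E'
from h import *
r=rots()[0]
move_ptp(W(-70,-36,200),r)
move_gripper(0.8)
st=get_state(); s=snapshot("wrist"); print(st["time"],st["eef_pos"],C(st["eef_pos"]),st["width"])
print(s["fx"],s["cx"],s["cy"],np.round(s["T_tool_cam"],3).tolist())
cv2.imwrite("pics/w1.png",s["img"])
E
```

```text
1.3417 [449.49780413 -16.91919833 200.23772718] [-69.25006379 -35.99415096 200.23772718] 0.8008727836606355
322.779357320965 318.09925009869596 197.05574037353168 [[0.0, -0.946, -0.325, 84.937], [1.0, 0.001, -0.001, 1.122], [0.001, -0.325, 0.946, -128.811], [0.0, 0.0, 0.0, 1.0]]
```

View pics/w1.png

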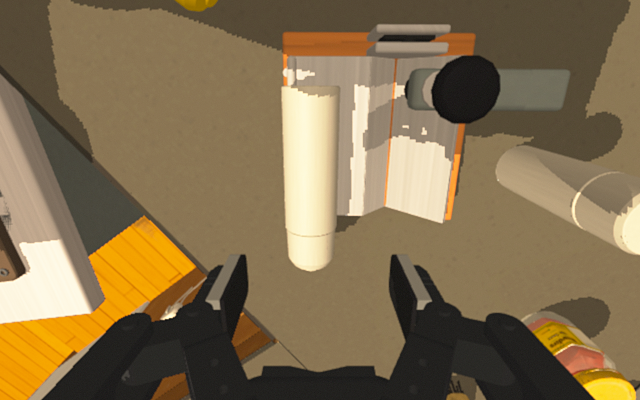

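The wrist view shows the mill upright in the image: foot edge at row 88, cap end at row 268, sides at columns about 285 and 338. The knob is at (467,88), and the stop plate's near top edge is at row about 50, columns 377 to 447. I convert these to cradle coordinates.

```bash
cat >> h.py <<'E'
TC=np.array([[0,-.946,-.325,84.937],[1,.001,-.001,1.122],[.001,-.325,.946,-128.811]])
def wz(st,u,v,z):
    d=TC[:,:3]@[(u-318.1)/322.78,(v-197.06)/322.78,1]; r=R.from_rotvec(st["ee_rot"])
    o=r.apply(TC[:,3])+st["eef_pos"]; d=r.apply(d); return o+d*(z-o[2])/d[2]
E
python3 - <<'E'
from h import *
np.set_printoptions(precision=1,suppress=True)
st=get_state()
for n,u,v,z in(("knob",467,88,171),("foot top",312,88,79),("capL",288,262,56),("mill L foot",284,92,56),("mill R foot",339,92,56),("mill L row225",286,225,56),("mill R 225",335,225,56),("stop L",377,46,60),("stop R",447,46,60),("stop L front",377,51,60),("base FL",284,34,7),("base FR",474,34,7),("vee end",386,207,7),("clamp y lo",530,109,128),("clamp y hi",530,69,128)):
    print(n,C(wz(st,u,v,z)))
E
```

```text
knob [  0.4  48.2 171. ]
foot top [-73.2  47.7  79. ]
capL [ -97.5 -110.8   56. ]
mill L foot [-96.1  44.5  56. ]
mill R foot [-51.9  44.5  56. ]
mill L row225 [-98.2 -72.   56. ]
mill R 225 [-53. -72.  56.]
stop L [-24.1  77.8  60. ]
stop R [29.  77.8 60. ]
stop L front [-23.8  74.3  60. ]
base FL [-99.4  93.3   7. ]
base FR [71.2 93.3  7. ]
vee end [  3.7 -72.8   7. ]
clamp y lo [ 58.8  36.  128. ]
clamp y hi [ 54.   58.4 128. ]
```

```bash
python3 - <<'E'
from h import *
r=rots()[0]
print(line_to(W(-71,-37,63),r,vel=100,f_stop=12))
for x in(-60,-45,-30,-18):
    b=line_to(W(x,-37,63),r,vel=45,f_stop=15)
    st=get_state();print(x,b,round(st["time"],2),C(st["eef_pos"]).round(1),RC.inv().apply(st["contact_force"]).round(1))
    if b: break
s=snapshot("wrist");cv2.imwrite("pics/w2.png",s["img"])
E
```

```text
False
-60 False 3.3 [-59.3 -37.   63.3] [ 0.6 -0.5 -0.9]
-45 False 3.78 [-44.6 -37.   63. ] [ 0.4 -0.1  0.5]
-30 False 4.27 [-29.6 -37.   63.1] [ 0.2 -0.3 -0.3]
-18 False 4.68 [-17.6 -37.   63.1] [0.3 0.5 0.3]
```

View pics/w2.png

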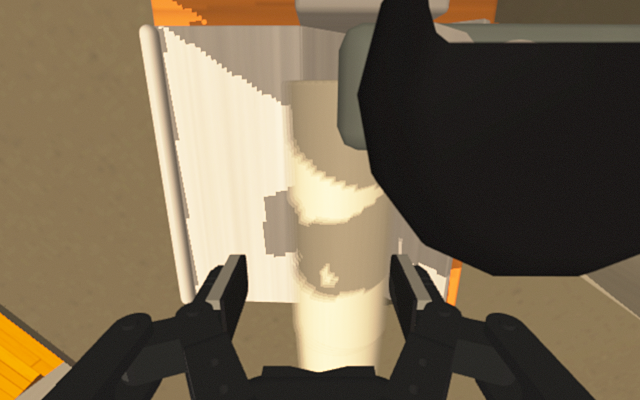

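The ledge is empty, and the mill now lies in the vee (sides at columns about 297 and 385 at row 270, foot at row 80, gap to the stop remaining). I raise the tool, measure the mill and prepare the push.

```bash
python3 - <<'E'
from h import *
np.set_printoptions(precision=1,suppress=True)
st=get_state()
for u in(297,385): print(C(wz(st,u,270,40)))
r=rots()[0]
line_to(W(-18,-37,130),r,vel=200)
line_to(W(-5,-150,130),r,vel=200)
move_gripper(0)
st=get_state(); s=snapshot("wrist"); print(st["time"])
print(solve_ik(W(0,-145,45),r))
cv2.imwrite("pics/w3.png",s["img"])
E
```

```text
[-27.  -46.2  40. ]
[ 20.6 -46.3  40. ]
6.5833
[-0.5  0.2  2.1 -0.   0.9 -0.3]
```

View pics/w3.png

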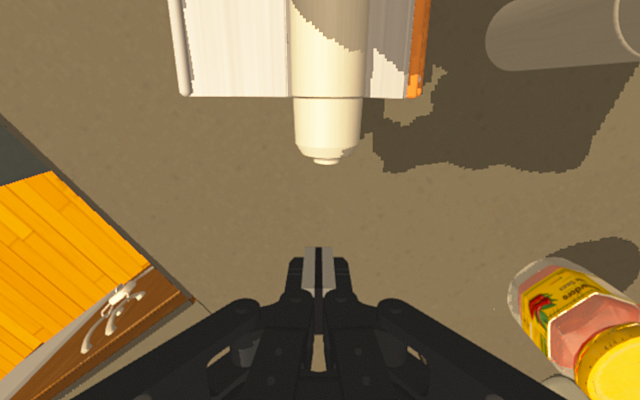

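The mill is seated: cap sides at columns 295 and 362, cap tip at (327,164), and free space around it. I descend behind the cap end, then push gently.

```bash
python3 - <<'E'
from h import *
np.set_printoptions(precision=1,suppress=True)
st=get_state()
print("cap",C(wz(st,295,130,40)),C(wz(st,362,130,40)),"tip",C(wz(st,327,164,40)))
r=rots()[0]
print(line_to(W(-1,-150,43),r,vel=150,f_stop=10)); hold(.3)
f0=get_state()["contact_force"]
b=line_to(W(-1,-125,43),r,vel=40,f_stop=8); print(b)
def rep():
    s=get_state(); print(round(s["time"],2),C(s["eef_pos"]),RC.inv().apply(s["contact_force"]-f0)); return s
rep()
E
```

```text
cap [-19.6 -92.8  40. ] [ 25.3 -92.8  40. ] tip [   2.1 -116.    40. ]
False
False
8.44 [  -1.  -124.8   43. ] [-0.2  0.6 -0.4]
```

```bash
python3 - <<'E'
from h import *
np.set_printoptions(precision=1,suppress=True)
r=rots()[0]; y=-125
f0=get_state()["contact_force"]
while y<-92:
    y+=3 if y<-112 else 1
    b=line_to(W(-1,y,43),r,vel=20,f_stop=9)
    s=get_state(); f=RC.inv().apply(s["contact_force"]-f0); print(y,b,round(s["time"],2),C(s["eef_pos"])[1].round(2),f)
    if b or f[1]<-7: break
E
```

```text
-122 False 8.74 -122.1 [-0.3 -0.7 -0.1]
-119 False 9.04 -118.9 [ 0.5 -2.  -0.3]
-116 False 9.34 -115.77 [ 0.2 -0.5 -0.8]
-113 False 9.64 -112.76 [ 0.8 -1.4  1.5]
-110 False 9.94 -109.79 [ 0.2 -0.8 -0.1]
-109 False 10.19 -108.96 [-0.1 -1.2  0.2]
-108 False 10.44 -107.99 [-0.6 -2.1  0.1]
-107 False 10.69 -106.96 [-0.3 -1.7  0.4]
-106 False 10.94 -105.93 [-0.3 -1.4  0.2]
-105 False 11.19 -104.92 [ 0.4 -2.   0. ]
-104 False 11.44 -104.2 [ 0.8 -2.9 -0.3]
-103 False 11.69 -103.58 [ 0.8 -5.6 -0.1]
-102 False 11.94 -103.15 [-0.  -7.8 -0.5]
```

```bash
python3 - <<'E'
from h import *
np.set_printoptions(precision=1,suppress=True)
r=rots()[0]
hold(.4);print(get_state()["contact_force"])
line_to(W(-1,-140,43),r,vel=80)
line_to(W(-1,-140,230),r,vel=200)
line_to(W(-2,-60,230),r,vel=200)
st=get_state();s=snapshot("wrist");print(st["time"]);cv2.imwrite("pics/w4.png",s["img"])
E
```

```text
[-0.8 -7.5 -0.8]
14.6
```

View pics/w4.png

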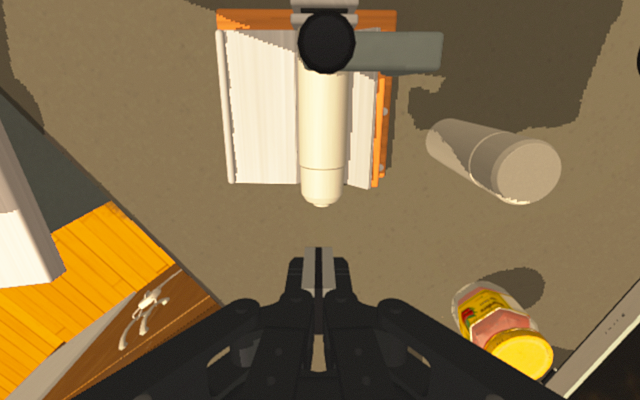

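The mill runs under the clamp up to the stop, with its cap tip at (321,205) and the knob centred at (326,42). Next I locate the knob, press it to contact, then advance in small steps watching the force.

```bash
python3 - <<'E'
from h import *
np.set_printoptions(precision=1,suppress=True)
r=rots()[0]; st=get_state()
k=C(wz(st,326,42,171));print("knob",k,"tip",C(wz(st,321,205,40)))
kx,ky=k[0]/2,(k[1]+46.5)/2
line_to(W(kx,ky,200),r,vel=200);hold(.3)
f0=get_state()["contact_force"]
print(line_to(W(kx,ky,178),r,vel=20,f_stop=4))
s=get_state();print(s["time"],C(s["eef_pos"]),s["contact_force"]-f0)
E
```

```text
knob [  2.8  46.3 171. ] tip [  1.5 -93.9  40. ]
True
16.45 [  1.3  46.4 183.1] [0.6 0.7 2.1]
```

```bash
cat > p.py <<'E'
from h import *
import sys
r=rots()[0]; z=183.; F=[]
base=float(sys.argv[1]) if len(sys.argv)>1 else 0
drag=None
while z>150:
    z-=2 if z>166 else .5
    b=line_to(W(1.3,46.4,z),r,vel=15 if z>166 else 5,f_stop=None)
    s=get_state(); f=s["contact_force"][2]; F.append(f)
    print(z,round(s["time"],2),s["eef_pos"][2].round(2),round(f,1))
    if z<=166 and drag is None: drag=np.median(F[3:])
    if drag is not None and f>drag+5.5: break
print(drag)
E
python3 p.py
```

```text
181.0 16.71 181.81 4.8
179.0 16.99 179.9 5.8
177.0 17.27 177.92 5.6
175.0 17.56 175.94 5.5
173.0 17.84 173.88 5.6
171.0 18.12 171.89 5.2
169.0 18.41 169.9 5.9
167.0 18.69 167.89 6.4
165.0 19.24 166.09 6.1
164.5 19.49 165.59 7.1
164.0 19.74 165.12 6.3
163.5 19.99 164.6 6.7
163.0 20.24 164.12 6.7
162.5 20.49 163.61 7.2
162.0 20.74 163.11 6.3
161.5 20.99 162.61 6.9
161.0 21.24 162.1 7.5
160.5 21.49 161.6 7.2
160.0 21.74 161.11 5.9
159.5 21.99 160.58 6.4
159.0 22.24 160.07 6.9
158.5 22.49 159.57 7.0
158.0 22.74 159.12 6.3
157.5 22.99 158.77 7.8
157.0 23.24 158.42 8.4
156.5 23.49 158.12 8.9
156.0 23.74 157.82 9.6
155.5 23.99 157.51 11.5
5.7543246418313805
```

```bash
python3 - <<'E'
from h import *
r=rots()[0]
for z in(155,154.5,154):
    line_to(W(1.3,46.4,z),r,vel=5);s=get_state();f=s["contact_force"][2];print(z,s["eef_pos"][2].round(2),round(f,1))
    if f>13.6 or s["eef_pos"][2]<156.6: break
hold(.5);s=get_state();print(s["eef_pos"][2].round(2),s["contact_force"][2].round(1))
line_to(W(1.3,46.4,230),r,vel=80)
line_to(W(-5,-60,230),r,vel=200)
hold(.5);s=get_state();print(s["time"],s["contact_force"].round(1))
cv2.imwrite("pics/w5.png",snapshot("wrist")["img"])
E
```

```text
155 157.17 10.9
154.5 156.84 12.0
154 156.53 12.3
156.53 13.1
27.525 [0.3 0.5 0. ]
```

View pics/w5.png

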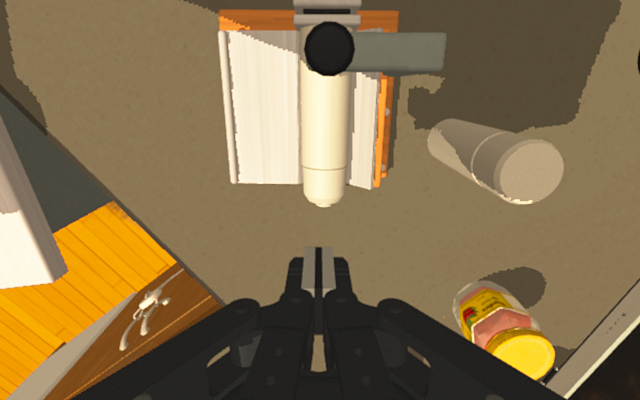

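The mill is still home (cap tip at (323,206)) and the knob is down at (329,48). The grip is about 6 N and the robot is clear, so I hand in.

```bash
python3 -c "
from rig import *
print(job_done())"
```

```text
the job is handed in; nothing more can be done
None
```

I handed the job in at about 28 s: the mill was rolled into the vee, pushed home against the stop with about 8 N, and clamped at about 6 N; all of these are my estimates from force readings and pictures, as the hand-in returned no verdict.

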